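Click the dryer's battery pack into its charger

ROBOT

A 6-joint arm with a two-finger parallel gripper is mounted at the origin on the work surface. World frame = base frame: x ahead of the robot, y to its left, z up, the work surface at z = 0. Lengths are in mm, angles in rad, forces in N, time in s.
With the tool pointing down it reaches from about 300 to 775 mm from the base axis. Payload 14.6 kg.
Tool frame: the origin (TCP) lies on the front face of the gripper's body, between the roots of the fingers; the fingertips stand 97 mm ahead of it and the grasp point (between the pads) lies 78 mm ahead of it; z points along the fingers, y is the line along which they close (so a half turn about z gives the same grasp; the last joint's range is limited). The gripper opens to 94 mm and grips with 3 to 60 N. Pads are 16 mm wide; open, the fingers measure 119 mm over their backs; the gripper's body (75 mm by 177 mm) begins 78 mm behind the grasp point.
Start: joints at [1.259, 0.3, 1.521, -0, 1.321, -0.067], TCP at [133.297, 533.593, 302.646] pointing down, gripper open.
Joint ranges: [-3.03, 3.03], [-0.79, 2.21], [0.23, 2.52], [-1.04, 4.18], [0, 3.07], [-2.55, 2.55]. Speed limits (rad/s): [2.22, 2.22, 2.57, 3.14, 3.14, 3.14].

INTERFACE

Orientations are given as [roll, pitch, yaw] about the fixed x, y, z axes, in that order (R = Rz(yaw) Ry(pitch) Rx(roll)).
In Python, from cell import * gives the robot as it stands.
- The arm moves only by the tool carry_out, never from a script. Its arguments are lists of equal length, an entry for each row: "slide": the shift along the world's x, y, z scaled (see below), a list of three; "dr": the turn, a rotation vector about the world's x, y, z scaled (see below), a list of three; "gripper": the opening in per cent of the stroke, from 0 (shut) to 100 (fully open). A call has 1 to 10 rows; each row is the pose to reach, as a shift and turn from the pose commanded when the call began, turning the shorter way round; what a row does not reach only later rows make up. The controller multiplies each number of a shift by 0.25 m and each number of a turn by 360 degrees. A row lasts 1/12 s, in which the tool goes at most 41.7 mm and 7.16 degrees, less where a joint would pass 70% of its speed; a pose out of reach is approached as far as the arm can. A call with a number of a shift or a turn outside -1 to 1 is refused whole. A call with a gripper value outside its range is refused whole. The fingers move at their own pace and stop on an object; "newtons" is the grip in N (left out, the last holds). Time passes only in rows, so rows that repeat a pose let the fingers close. It gives the time, the measured TCP pose, the force, the opening and the grip force at its end, in the units of the state.
- read_state(): the state, without advancing time (a new reading comes with each control period).
- camera(name): name is "side" or "top"; returns the picture (480x640x3 uint8, red, green, blue); there is no depth.
- camera_model(name): a dict with "vfov" (degrees; the focal length in pixels is half the picture's height over the tangent of half this angle, whatever the lens; pixels are square), "cx", "cy" (the principal point, pixels), "R" (3x3) and "t" (3): a world point X has camera coordinates R X + t. Camera axes: x right, y down, z forward; pixel columns grow to the right and rows downward; lengths in mm; the calibration is good to about 2 mm. A picture is of the moment at which its call begins. camera_model takes no time and is no camera call.
- sign_off(): hands the job in; it is judged then, once.
The state is a dict: "clock": time; "joints": joint angles; "qd": joint speeds; "effort": joint torques, N m; "eef_pos": TCP position; "eef_rot": TCP orientation; "wrist_force": force on the tool from outside, world axes, zero at the start; "moment": the same for the moment, N m; "finger_gap": finger opening in mm; "finger_force": force on a finger pad.
Only numpy, scipy, OpenCV 4.12 (cv2) and the standard library are available. Lean on these libraries where they do the work, as an engineer would, in place of code of your own. Each camera call takes 0.05 s, during which the arm holds its last target. There are 200 camera calls.

TASK

Put the tall oblong battery pack of the hot-air dryer on charge: lower it upright, foot down, into the pocket of the charger and push it down past the sprung ball until it clicks and is fully home, then let go. Do not let it drop in, and leave the square pack standing where it is.

Things in the scene. Friction and masses are not known exactly. Their poses are not given: they have to be found in the camera images.
- pack: Loose oblong battery pack, black with grey panels, upright on the bench: 64 (x) x 40 (y) x 120 mm tall, 0.3 kg; origin: centre of underside, z up. Foot tapers over the lowest 12 mm to 52 mm in x. A 6 mm deep click groove, 16 to 34 mm up, on both narrow (x) sides: fits either way round. Grip across the 40 mm (y), 85 to 105 mm above the underside.
- charger: Grey charger block fixed to the bench, 108 (x) x 76 (y) x 70 mm high; origin: centre of underside, z up. Pocket in its top, centred: 66 (x) x 43 (y) mm, floor 10 mm above the underside, straight walls to 58 mm, then a mouth flaring out 10 mm on all sides up to 70 mm. The pack's long side goes along x. Home, the pack's underside is on the pocket floor, its top 60 mm over the charger.
- click_ball (a joint): How far the sprung steel ball in the pocket's +x wall is pushed back, m: 0 fully out, 0.008 limit. 18 mm across, it stands 6 mm into the pocket, 25 mm above its floor. An entering pack meets it and, let go, rests on it with its underside 15 to 22 mm above the floor; 5 to 12 N down pushes it past, pressing the ball back 3 to 6 mm until it springs out into the groove (near 0) as it gets home.
- square_pack: A bystander: another loose battery pack of the same black and grey plastic, but square and lower, 46 x 46 x 95 mm, 0.25 kg; origin at the centre of its underside. It does not fit the charger.
Not all that is in view belongs to the job. What is shaped like the charger but purple or turquoise is not meant.

How it is judged (in metres and radians):
On the way, in this order (a step that is already met when the one before it is completed fails the run):
1. the pack stands in the charger's mouth over the pocket, foot down, not yet pushed home (horizontal distance between pack and charger below 0.015 m and z of pack in the frame of charger between 0.016 and 0.065 m and angle between pack's own z axis and vertical below 0.3 rad), for 0.05 s.
2. the pack is home and the ball has sprung out into its groove (horizontal distance between pack and charger below 0.008 m and z of pack in the frame of charger below 0.014 m and value of joint click_ball below 0.002 m), for 0.1 s.
At the end, for the whole second after the job is handed in: The pack stands upright (within 7 degrees, foot down) in the charger's pocket, centred within 8 mm, its underside within 4 mm of the pocket floor, at rest and released, with the ball sprung out into its groove (pushed back less than 2 mm); the square pack still stands within 30 mm of where it was (all of step 2 and z of pack in the frame of charger above 0.006 m and angle between pack's own z axis and vertical below 0.12 rad and linear speed of pack below 0.02 m/s and distance of square_pack from where it was at the start of the episode below 0.03 m and angle between square_pack's own z axis and vertical below 0.2 rad); the robot touches nothing.
It fails at once if the oblong pack is dropped into the charger (falling free faster than 0.8 m/s over it) (linear speed of pack above 0.8 m/s and horizontal distance between pack and charger below 0.06 m and contact force between each of the fingers, the arm and pack below 0.05 N).
It fails at once if the square pack is knocked over or carried off (distance of square_pack from where it was at the start of the episode above 0.06 m or angle between square_pack's own z axis and vertical above 0.6 rad).
It also fails if it takes over 48 s, if anything falls off the work surface, if the arm or the gripper's body presses on something with over 40 N, if the wrist force passes 120 N, or if a joint passes its speed limit or range.

## Working session

There is one attempt and no reset: what is moved stays moved. The work goes in short steps, Python scripts to look and compute and a tool call to move; the robot and the scene stay as the last step left them, time stands still between calls to the robot, and variables do not carry over. Pictures are saved under pics/ and viewed, at most 10 in all, crops included, and the job is handed in when it is done.

Besides the shell and the picture viewer there is one more tool, called by a JSON object that holds its "method" and its "body". carry_out: Moves the arm, as the interface text tells. Its arguments: {"type":"object","properties":{"slide":{"type":"array","items":{"type":"array","items":{"type":"number","minimum":-1,"maximum":1}}},"dr":{"type":"array","items":{"type":"array","items":{"type":"number","minimum":-1,"maximum":1}}},"gripper":{"type":"array","items":{"type":"number"}},"newtons":{"type":"number"}},"required":["slide","dr","gripper"]}

```bash
mkdir -p pics; python3 - <<'E'
from cell import *
import cv2
for n in("side","top"):
    cv2.imwrite(f"pics/{n}0.png",camera(n)[:,:,::-1]); m=camera_model(n); print(n,m)
print(read_state())
E
```

```text
side {'vfov': 53.93991234046315, 'cx': 323.3843290950948, 'cy': 241.29929489806432, 'R': array([[ 0.89433494, -0.44737036,  0.00497815],
       [-0.28479766, -0.57784782, -0.76484129],
       [ 0.34504393,  0.68260652, -0.64419952]]), 't': array([-369.07228318,  168.43367057,  778.1829088 ])}
top {'vfov': 46.51041363571523, 'cx': 329.9170116557634, 'cy': 248.8685294109099, 'R': array([[ 2.01721725e-04, -9.99787177e-01,  2.06290828e-02],
       [-9.93814879e-01, -2.49127650e-03, -1.11021526e-01],
       [ 1.11049291e-01, -2.04790939e-02, -9.93603876e-01]]), 't': array([ -11.20305156,  402.04127951, 1088.81037477])}
{'clock': 0.1, 'joints': array([ 1.25937913e+00,  3.00394573e-01,  1.52149610e+00, -1.22786445e-05,
        1.32069827e+00, -6.65815232e-02]), 'qd': array([ 5.34331639e-04, -1.91359311e-03,  9.00635509e-05,  2.15074749e-04,
        8.27618569e-04,  1.00541877e-03]), 'effort': array([ 2.34990846e-03, -5.32638574e+01, -3.53289521e+01,  7.10352184e-02,
        2.34638614e-02, -8.40316216e-05]), 'eef_pos': array([133.27360355, 533.47540047, 302.16420787]), 'eef_rot': array([-3.14059778e+00, -5.44179101e-05,  2.89676000e+00]), 'wrist_force': array([ 1.3051222 , -0.31384856,  1.00746919]), 'moment': array([ 0.02305753, -0.04433032,  0.02727682]), 'finger_force': 0.0, 'finger_gap': 93.8577214932564}
```

View pics/side0.png

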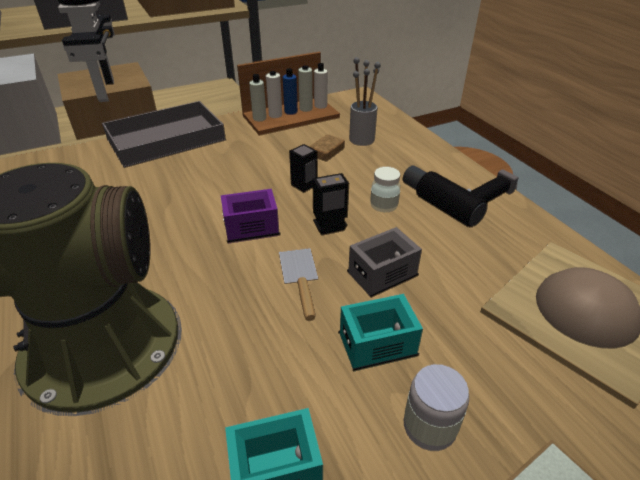

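View pics/top0.png

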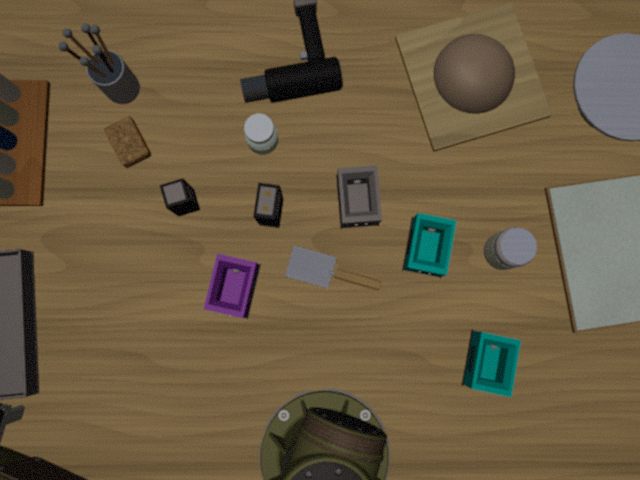

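The grey charger is at side (385,260) and top (359,196). The oblong pack is at side (331,203) and top (268,203), and the square pack at side (303,167) and top (180,197). I'll enlarge these areas to pick out corners.

```bash
python3 - <<'E'
import cv2,numpy as np
t=cv2.imread("pics/top0.png")[150:240,245:395]; s=cv2.imread("pics/side0.png")[165:300,305:430]
cv2.imwrite("pics/tz.png",cv2.resize(t,None,fx=5.3,fy=5.3,interpolation=cv2.INTER_CUBIC))
s=cv2.convertScaleAbs(s,alpha=1.5)
cv2.imwrite("pics/sz.png",cv2.resize(s,None,fx=4.4,fy=4.4,interpolation=cv2.INTER_CUBIC))
E
```

```text
(no output)
```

View pics/tz.png

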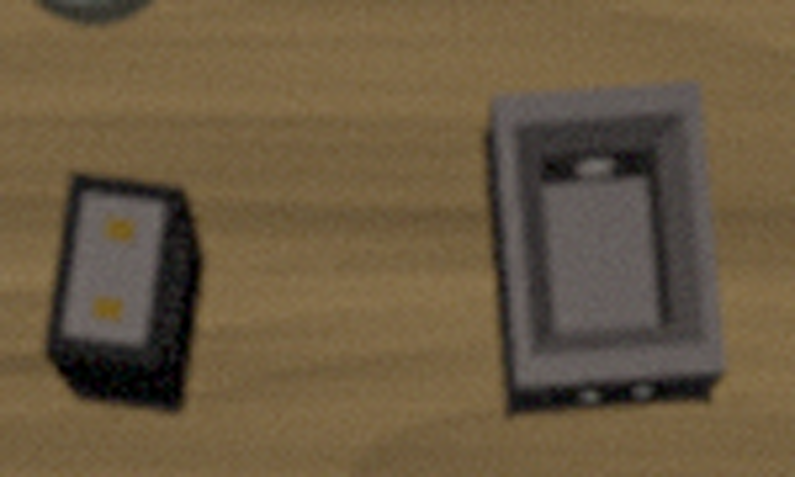

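View pics/sz.png

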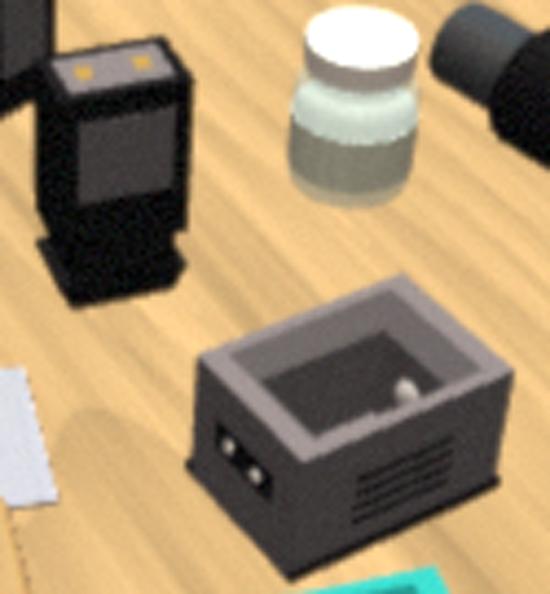

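Crop pixels, top view: pack top corners are (74,176), (185,190), (157,353) and (50,353). Charger top corners are (492,97), (697,86), (722,375) and (512,388). 
Side view, same corner order: pack (162,38), (190,75), (48,97) and (46,60). Charger (403,275), (513,372), (305,460) and (200,355). The ball is on the far (+x) wall.

```bash
cat > tri.py <<'E'
from cell import *
import numpy as np, cv2
def P(n):
    m=camera_model(n); f=240/np.tan(np.radians(m["vfov"]/2))
    K=np.array([[f,0,m["cx"]],[0,f,m["cy"]],[0,0,1]]); return K@np.c_[m["R"],m["t"]]
def tri(pt,ps):
    X=cv2.triangulatePoints(P("top"),P("side"),np.array(pt,float).T,np.array(ps,float).T); return (X[:3]/X[3]).T
def onz(n,p,z):
    M=P(n); H=np.c_[M[:,:2],M[:,2]*z+M[:,3]]; q=np.linalg.solve(H,np.c_[np.array(p,float),np.ones(len(p))].T); return (q[:2]/q[2]).T
E
python3 - <<'E'
from tri import *
np.set_printoptions(precision=1,suppress=True)
T=lambda a:(np.array(a)+.5)/5.3-.5+[245,150]
S=lambda a:(np.array(a)+.5)/4.4-.5+[305,165]
for n,a,b,z in(("pack",[(74,176),(185,190),(157,353),(50,353)],[(162,38),(190,75),(48,97),(46,60)],120),("ch",[(492,97),(697,86),(722,375),(512,388)],[(403,275),(513,372),(305,460),(200,355)],70)):
    X=tri(T(a),S(b)); print(n,X,X.mean(0))
    for c,p in(("top",T(a)),("side",S(b))):
        q=onz(c,p,z); e=(q[0]+q[1]-q[2]-q[3])/2; w=(q[0]+q[3]-q[1]-q[2])/2
        print(c,q.mean(0),"len",np.hypot(*e),np.hypot(*w),"yaw",np.degrees(np.arctan2(e[1],e[0])),np.degrees(np.arctan2(-w[0],w[1])))
E
```

```text
pack [[513.6 122.3 118.1]
 [507.6  83.7 122. ]
 [447.1  93.8 122.8]
 [453.5 128.8 118.7]] [480.5 107.1 120.4]
top [480.5 107.1] len 60.16523453251887 37.611582322322704 yaw -7.815748967554174 -3.51402834859201
side [480.7 107.6] len 61.50365253392718 31.407422845266538 yaw -8.818564745092685 -14.622319254382669
ch [[ 555.9  -24.6   67.3]
 [ 560.4  -99.9   68. ]
 [ 453.6 -108.1   69.5]
 [ 448.9  -32.    67.2]] [504.7 -66.1  68. ]
top [503.2 -65.5] len 107.53190429550628 75.73384944543093 yaw 4.052078010408401 3.619962534787103
side [504.9 -68.4] len 105.3246701826292 74.29422371869542 yaw 4.0680796902334295 4.3661295603715615
```

{"method": "carry_out", "body": {"slide": [[0.7,-0.852,0],[0.7,-0.852,0],[0.7,-0.852,0],[0.7,-0.852,0],[0.7,-0.852,0],[0.7,-0.852,0],[0.7,-0.852,0]], "dr": [[0,0,0.0153],[0,0,0.0153],[0,0,0.0153],[0,0,0.0153],[0,0,0.0153],[0,0,0.0153],[0,0,0.0153]], "gripper": [100,100,100,100,100,100,100]}}

```text
clock: 0.68
eef_pos: [309.7, 318.0, 302.6]
eef_rot: [-3.141, 0.0, 2.992]
wrist_force: [-0.1, 1.1, 0.2]
finger_gap: 94.1
finger_force: 0.0
```

{"method": "carry_out", "body": {"slide": [[0.689,-0.853,0],[0.689,-0.853,0],[0.689,-0.853,0],[0.689,-0.853,0],[0.689,-0.853,0],[0.689,-0.853,0],[0.689,-0.853,0],[0.689,-0.853,0],[0.689,-0.853,0]], "dr": [[0,0,0],[0,0,0],[0,0,0],[0,0,0],[0,0,0],[0,0,0],[0,0,0],[0,0,0],[0,0,0]], "gripper": [100,100,100,100,100,100,100,100,100]}}

```text
clock: 1.43
eef_pos: [480.8, 106.5, 302.1]
eef_rot: [-3.141, -0.001, 2.991]
wrist_force: [-1.0, -0.1, -0.8]
finger_gap: 94.3
finger_force: 0.0
```

{"method": "carry_out", "body": {"slide": [[0,0.002,-0.15],[0,0.002,-0.3],[0,0.002,-0.4],[0,0.002,-0.46],[0,0.002,-0.5],[0,0.002,-0.518],[0,0.002,-0.518],[0,0.002,-0.518]], "dr": [[0,0,0],[0,0,0],[0,0,0],[0,0,0],[0,0,0],[0,0,0],[0,0,0],[0,0,0]], "gripper": [100,100,100,100,100,100,100,100]}}

```text
clock: 2.1
eef_pos: [480.7, 108.2, 174.0]
eef_rot: [3.141, 0.001, 2.993]
wrist_force: [-0.4, 0.2, -0.5]
finger_gap: 93.8
finger_force: 0.0
```

{"method": "carry_out", "body": {"slide": [[0,0,0],[0,0,0],[0,0,0],[0,0,0],[0,0,0],[0,0,0],[0,0,0],[0,0,0],[0,0,0],[0,0,0]], "dr": [[0,0,0],[0,0,0],[0,0,0],[0,0,0],[0,0,0],[0,0,0],[0,0,0],[0,0,0],[0,0,0],[0,0,0]], "gripper": [35,35,35,35,35,35,35,35,35,35], "newtons": 30}}

```text
clock: 2.93
eef_pos: [480.6, 107.8, 173.2]
eef_rot: [-3.142, 0.0, 2.993]
wrist_force: [0.7, -0.2, 0.1]
finger_gap: 40.0
finger_force: 29.9
```

{"method": "carry_out", "body": {"slide": [[0,0,0.1],[0,0,0.25],[0,0,0.38],[0.02,-0.13,0.38],[0.04,-0.28,0.38],[0.06,-0.43,0.38],[0.08,-0.57,0.38],[0.094,-0.697,0.38],[0.094,-0.697,0.38],[0.094,-0.697,0.38]], "dr": [[0,0,0],[0,0,0],[0,0,0],[0,0,0.01],[0,0,0.02],[0,0,0.03],[0,0,0.0347],[0,0,0.0347],[0,0,0.0347],[0,0,0.0347]], "gripper": [35,35,35,35,35,35,35,35,35,35]}}

```text
clock: 3.77
eef_pos: [503.9, -67.7, 267.7]
eef_rot: [3.141, -0.001, -3.075]
wrist_force: [-0.5, 0.7, -2.3]
finger_gap: 39.9
finger_force: 29.9
```

{"method": "carry_out", "body": {"slide": [[0,0,0],[0,0,0],[0,0,0]], "dr": [[0,0,0],[0,0,0],[0,0,0]], "gripper": [35,35,35]}}

```text
clock: 4.02
eef_pos: [504.0, -65.5, 268.1]
eef_rot: [3.141, -0.0, -3.071]
wrist_force: [0.6, 0.7, -2.4]
finger_gap: 40.1
finger_force: 29.9
```

```bash
python3 - <<'E'
from cell import *
import cv2
s=camera("side"); cv2.imwrite("pics/side1.png",s[:,:,::-1])
s=cv2.convertScaleAbs(s[130:300,320:470,::-1],alpha=1.8)
cv2.imwrite("pics/s1z.png",cv2.resize(s,None,fx=3.5,fy=3.5,interpolation=cv2.INTER_CUBIC))
st=read_state();print(st["eef_pos"],st["eef_rot"],st["wrist_force"])
E
```

```text
[504.02488505 -65.5307298  268.15842363] [ 3.14152768e+00 -5.71947982e-05 -3.07092641e+00] [ 0.13844256 -0.64816056 -2.47701299]
```

View pics/s1z.png

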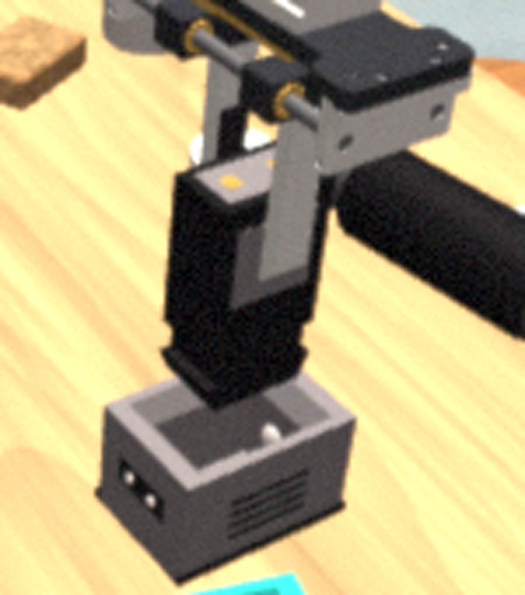

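The pack hangs upright over the charger. In the crop its foot is at about (165,352), (216,408) and (300,380), and the charger rim corners are at (107,408), (190,488) and (354,416). I'll compare these with the positions predicted from the calibration.

```bash
python3 - <<'E'
from tri import *
M=P("side")
def pr(c,yaw,pts):
    a=np.radians(yaw);R=np.array([[np.cos(a),-np.sin(a)],[np.sin(a),np.cos(a)]])
    for p in pts:
        w=np.r_[R@p[:2]+c[:2],p[2]+c[2],1];q=M@w;q=q[:2]/q[2]; print(p,np.round((q-[320,130]+.5)*3.5-.5))
print("pack");pr((504,-65.5,95),4,[(-26,-20,0),(-26,20,0),(26,-20,0),(-32,-20,120),(-32,20,120),(32,-20,60),(-32,-20,12)])
print("ch");pr((504,-66.5,0),4,[(-54,-38,70),(-54,38,70),(54,-38,70),(54,38,70),(-33,-21.5,10),(-33,21.5,10)])
E
python3 - <<'E'
import cv2
s=cv2.imread("pics/side1.png")[215:300,340:430]
cv2.imwrite("pics/s1y.png",cv2.resize(cv2.convertScaleAbs(s,alpha=2.2),None,fx=7,fy=7,interpolation=cv2.INTER_CUBIC))
E
```

```text
pack
(-26, -20, 0) [212. 410.]
(-26, 20, 0) [166. 366.]
(26, -20, 0) [295. 377.]
(-32, -20, 120) [223. 213.]
(-32, 20, 120) [173. 171.]
(32, -20, 60) [319. 278.]
(-32, -20, 12) [204. 396.]
ch
(-54, -38, 70) [184. 489.]
(-54, 38, 70) [101. 403.]
(54, -38, 70) [355. 417.]
(54, 38, 70) [266. 338.]
(-33, -21.5, 10) [191. 539.]
(-33, 21.5, 10) [145. 490.]
```

View pics/s1y.png

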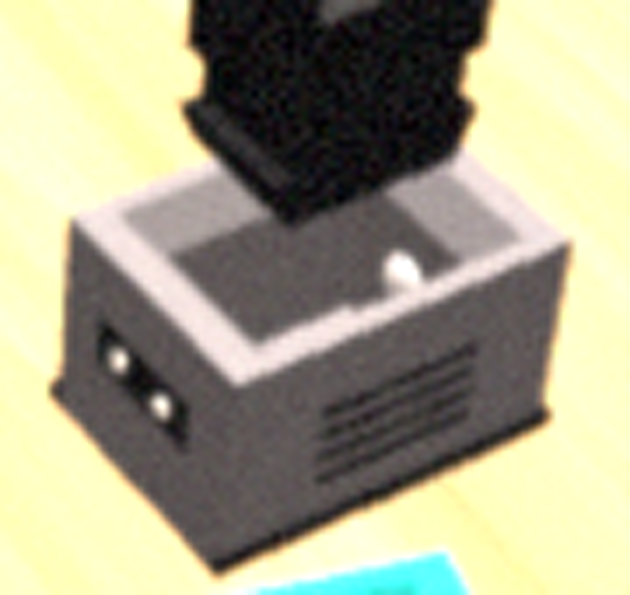

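Relative to the charger, the pack is about 0.7 mm too far in +x and 1–2 mm too far in +y. I'll shift it slightly and lower it into the mouth, above the ball, while checking the force.

{"method": "carry_out", "body": {"slide": [[-0.002,-0.005,-0.03],[-0.002,-0.005,-0.07],[-0.002,-0.005,-0.1],[-0.002,-0.005,-0.12],[-0.002,-0.005,-0.14],[-0.002,-0.005,-0.155],[-0.002,-0.005,-0.17],[-0.002,-0.005,-0.18],[-0.002,-0.005,-0.18]], "dr": [[0,0,0],[0,0,0],[0,0,0],[0,0,0],[0,0,0],[0,0,0],[0,0,0],[0,0,0],[0,0,0]], "gripper": [35,35,35,35,35,35,35,35,35]}}

```text
clock: 4.82
eef_pos: [503.4, -67.6, 222.7]
eef_rot: [3.141, -0.001, -3.072]
wrist_force: [-0.3, -0.3, -2.3]
finger_gap: 39.6
finger_force: 29.9
```

{"method": "carry_out", "body": {"slide": [[0,0,-0.01],[0,0,-0.02],[0,0,-0.03],[0,0,-0.04],[0,0,-0.048],[0,0,-0.048]], "dr": [[0,0,0],[0,0,0],[0,0,0],[0,0,0],[0,0,0],[0,0,0]], "gripper": [35,35,35,35,35,35]}}

```text
clock: 5.32
eef_pos: [503.6, -67.6, 210.9]
eef_rot: [-3.142, 0.0, -3.072]
wrist_force: [2.9, 0.7, -4.6]
finger_gap: 40.1
finger_force: 29.9
```

{"method": "carry_out", "body": {"slide": [[0.002,0,0],[0.002,0,0],[0.002,0,0]], "dr": [[0,0,0],[0,0,0],[0,0,0]], "gripper": [35,35,35]}}

```text
clock: 5.57
eef_pos: [504.0, -67.7, 211.1]
eef_rot: [3.142, -0.0, -3.072]
wrist_force: [-0.9, 0.8, -3.1]
finger_gap: 39.8
finger_force: 29.9
```

```bash
python3 - <<'E'
from cell import *
import cv2
s=camera("side")[165:300,340:440,::-1]
cv2.imwrite("pics/s2.png",cv2.resize(cv2.convertScaleAbs(s,alpha=2),None,fx=4.4,fy=4.4,interpolation=cv2.INTER_CUBIC))
st=read_state();print(st["eef_pos"],st["wrist_force"],st["moment"])
E
```

```text
[503.94767145 -67.66643929 211.13380117] [ 0.19435299  0.16771144 -2.69555723] [ 0.04760594 -0.03607784  0.00749513]
```

View pics/s2.png

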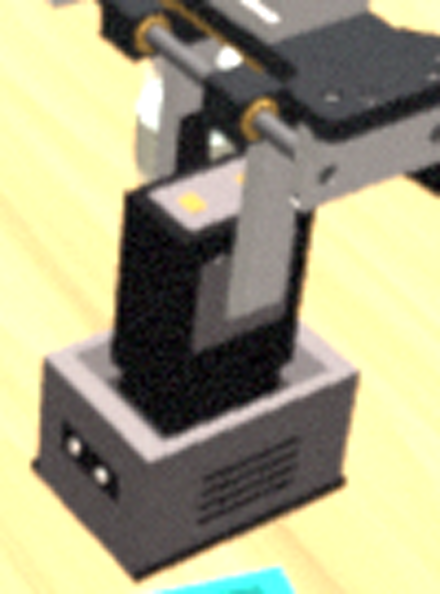

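The pack is upright in the mouth (foot near (165,435)) and nothing is pressing on it. Next I'll push it down slowly onto the ball.

{"method": "carry_out", "body": {"slide": [[0,0,-0.01],[0,0,-0.02],[0,0,-0.03],[0,0,-0.04],[0,0,-0.05],[0,0,-0.06]], "dr": [[0,0,0],[0,0,0],[0,0,0],[0,0,0],[0,0,0],[0,0,0]], "gripper": [35,35,35,35,35,35], "newtons": 40}}

```text
clock: 6.12
eef_pos: [504.0, -67.7, 196.0]
eef_rot: [-3.142, -0.0, -3.072]
wrist_force: [-1.9, -0.9, 2.9]
finger_gap: 39.6
finger_force: 39.9
```

{"method": "carry_out", "body": {"slide": [[0,0,-0.01],[0,0,-0.02],[0,0,-0.03],[0,0,-0.038],[0,0,-0.046],[0,0,-0.052],[0,0,-0.052],[0,0,-0.052]], "dr": [[0,0,0],[0,0,0],[0,0,0],[0,0,0],[0,0,0],[0,0,0],[0,0,0],[0,0,0]], "gripper": [35,35,35,35,35,35,35,35]}}

```text
clock: 6.78
eef_pos: [504.2, -67.6, 183.2]
eef_rot: [-3.142, 0.0, -3.072]
wrist_force: [-0.2, 0.9, -0.7]
finger_gap: 40.1
finger_force: 39.9
```

{"method": "carry_out", "body": {"slide": [[0,0,-0.003],[0,0,-0.006],[0,0,-0.006],[0,0,-0.006]], "dr": [[0,0,0],[0,0,0],[0,0,0],[0,0,0]], "gripper": [35,35,35,35]}}

```text
clock: 7.12
eef_pos: [504.3, -67.6, 183.1]
eef_rot: [-3.141, 0.001, -3.072]
wrist_force: [-8.0, 2.2, 17.5]
finger_gap: 40.1
finger_force: 39.9
```

The pack is on the floor: TCP z stalls at 183.1 with 17.5 N of upward force. I'll relax, open and lift away.

{"method": "carry_out", "body": {"slide": [[0,0,0.004],[0,0,0.006],[0,0,0.006],[0,0,0.006],[0,0,0.006],[0,0,0.006],[0,0,0.006],[0,0,0.006],[0,0,0.006]], "dr": [[0,0,0],[0,0,0],[0,0,0],[0,0,0],[0,0,0],[0,0,0],[0,0,0],[0,0,0],[0,0,0]], "gripper": [35,35,80,80,80,80,80,80,80]}}

```text
clock: 7.87
eef_pos: [504.1, -67.7, 183.1]
eef_rot: [3.142, 0.0, -3.072]
wrist_force: [0.2, -0.1, 0.0]
finger_gap: 75.3
finger_force: 0.0
```

{"method": "carry_out", "body": {"slide": [[0,0,0.05],[0,0,0.15],[0,0,0.3],[0,0,0.45],[0,0,0.6],[-0.1,0.15,0.6],[-0.2,0.3,0.6],[-0.2,0.5,0.6],[-0.2,0.6,0.6],[-0.2,0.6,0.6]], "dr": [[0,0,0],[0,0,0],[0,0,0],[0,0,0],[0,0,0],[0,0,0],[0,0,0],[0,0,0],[0,0,0],[0,0,0]], "gripper": [80,80,80,80,80,80,80,80,80,80]}}

```text
clock: 8.7
eef_pos: [453.2, 87.1, 333.6]
eef_rot: [3.141, 0.001, -3.068]
wrist_force: [0.0, -0.5, -0.5]
finger_gap: 75.6
finger_force: 0.0
```

```bash
python3 - <<'E'
from cell import *
import cv2,numpy as np
s=camera("side")[130:300,270:440,::-1];t=camera("top")[140:240,310:410,::-1]
r=lambda a:cv2.resize(cv2.convertScaleAbs(a,alpha=1.7),(400,400),interpolation=cv2.INTER_CUBIC)
cv2.imwrite("pics/end.png",np.hstack([r(s),r(t)]))
E
```

```text
(no output)
```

View pics/end.png

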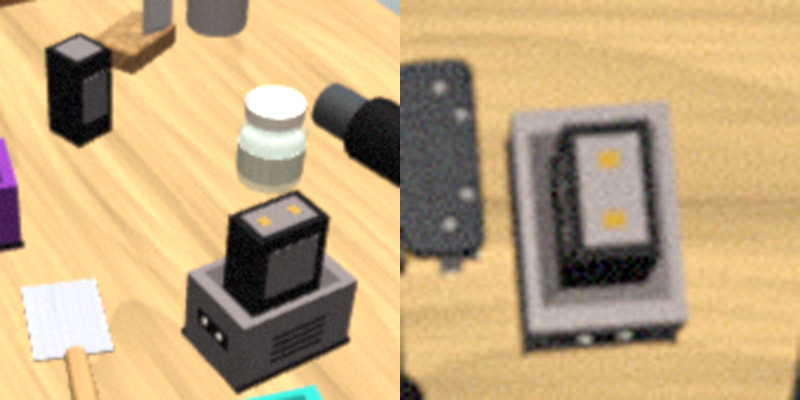

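The pack stands upright in the pocket with the gripper clear, and the square pack hasn't moved. I'll check the height of the pack's top from the two views before handing in.

```bash
python3 - <<'E'
from tri import *
T=lambda a:(np.array(a)+.5)/4-.5+[310,140]
S=lambda a:(np.array(a)+.5)/(400/170)-.5+[270,130]
X=tri(T([(609,158),(614,218)]-np.array([400,0])),S([(294,209),(264,221)]))
print(X,X.mean(0))
E
```

```text
[[518.29428644 -66.76830877 129.87313694]
 [490.5934492  -68.9249751  129.5640035 ]] [504.44386782 -67.84664194 129.71857022]
```

Top height measures 129.7 mm against 130 expected, so the pack is home.

```bash
python3 -c "
from cell import *
print(sign_off())"
```

```text
the job is handed in; nothing more can be done
None
```

The oblong pack is fully home in the grey charger and released: its top measures 129.7 mm against 130 mm expected. The square pack still stands where it was, and the job is handed in, though sign-off returned no verdict.

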